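# Ready the flywheel for balancing

## Robot

A 6-joint arm with a two-finger parallel gripper is mounted at the origin on the work surface. World frame = base frame: x ahead of the robot, y to its left, z up, the work surface at z = 0. Lengths are in m, angles in degrees, forces in N, time in s.
With the tool pointing down it reaches from about 0.325 to 0.875 m from the base axis. Payload 4.4 kg.
Tool frame: the origin (TCP) lies between the finger pads; the fingertips stand 25 mm ahead of it and the grasp point (between the pads) lies 6 mm ahead of it; y points along the fingers, z is the direction in which the jaws open and shut, and the axes are right-handed (so a half turn about y gives the same grasp; the last joint's range is limited). The gripper opens to 85 mm and grips with 20 to 120 N. Pads are 22 mm wide; open, the fingers measure 114 mm over their backs; the gripper's body (76 mm by 85 mm) begins 54 mm behind the grasp point. The pads swing forward as they close: fully open they stand 13 mm farther back than shut.
Start: joints at [58.929, 11.837, 88.321, -0, 79.842, -8.623], TCP at [0.22, 0.531, 0.256] pointing down, gripper open.
Joint ranges: [-156.59, 156.59], [-49.26, 127.26], [12.9, 141.05], [-63.56, 243.56], [4.71, 150.69], [-161.64, 161.64]. Speed limits (degrees/s): [159.86, 159.86, 180, 180, 180, 180].

## Interface

Orientations are given as a 3x3 rotation matrix whose columns are the frame's x, y, z axes.
In Python, from bench import arm, cams, search_frame, masks_of, spot_point gives the robot as it stands.
- The arm moves only by the tool jog_arm, never from a script. Its argument "targets" is a list that holds one entry, the list of rows, each a list of 7 numbers: the shift along the tool's x, y, z in mm, then the turn, a rotation vector about the tool's x, y, z in rad, then the opening, from -1 (shut) to 1 (fully open). In form: [[[tx, ty, tz, ax, ay, az, grip], ...]]. A call has 1 to 20 rows; each row shifts and turns the commanded pose from where the row before left it, along the tool's axes as they then stand; what a row does not reach is not made up. A row lasts 1/12 s, in which the tool goes at most 41.7 mm and 7.16 degrees, less where a joint would pass 70% of its speed; a pose out of reach is approached as far as the arm can. A call is refused whole if a number of a shift passes 41.7 or a number of a turn 0.125, either way. A call with a gripper value outside its range is refused whole. The fingers move at their own pace and stop on an object; "grip_force" is the grip in N (left out, the last holds). Time passes only in rows, so rows that do not move let the fingers close. It gives the time, the measured TCP pose, the force and the opening at its end, in the units of the state.
- arm.get_obs(): the state, without advancing time (a new reading comes with each control period).
- cams.get_image(name): name is "scene" or "top"; returns the picture (420x560x3 uint8, red, green, blue); there is no depth.
- cams.camera_params(name): a dict with "intrinsics" (3x3 intrinsics, pixels), "T" (4x4, takes a point from camera to world coordinates). Camera axes: x right, y up, looking along -z (the intrinsics and any distortion apply to the point x, -y, -z); pixel columns grow to the right and rows downward; lengths in m; the calibration is good to about 2 mm. A picture is of the moment at which its call begins. camera_params takes no time and is no camera call.
- arm.job_done(): hands the job in, once; it reports no verdict.
Trained networks look in the newest picture that a camera, given by its name, has taken for a name from the list of things; names that differ only in an ending like _2 or _b are one class to them, and where a whole thing is asked for, a point or a joint stands for the part that bears it (a point fixed in the world has none). Each returns a list of dicts, best first, with "confidence" (0 to 1); they miss things now and then, are a little off and sometimes report something else, mostly with a low value. They report only what shows in the picture. A call takes as long as a camera call. They do not tell look-alikes from the thing itself.
- search_frame(name, camera): "position" ([x, y, z] in m, in world coordinates, good to about 4 mm: the middle of the surface that is visible of it).
- masks_of(name, camera): "mask" (420x560 bool, what is visible of it).
- spot_point(name, camera): "position" ([x, y, z] in m, in world coordinates, good to about 4 mm: a listed point, or the origin of a listed thing).
The state is a dict: "time": time; "q": joint angles; "joint_velocities": joint speeds; "joint_torque": joint torques, N m; "eef_pos": TCP position; "ee_rot": TCP orientation; "force": force on the tool from outside, world axes, zero at the start; "wrist_torque": the same for the moment, N m; "finger_gap": finger opening in m.
Only numpy, scipy, OpenCV 4.12 (cv2) and the standard library are available. Lean on these libraries where they do the work, as an engineer would, in place of code of your own. Each camera call takes 0.05 s, during which the arm holds its last target. There are 200 camera calls.

## Task

A plywood flywheel sits on a stiff axle, out of balance because of something heavy inside that cannot be seen; four beech balance plugs stand on the board. First put the one plug that is too short into the black offcuts tray and leave the three good plugs standing where they are. Then turn the wheel by its crank handle, at least half way round, feel which side is heavy, and finish with the heavy side straight down, still gripping the handle: the program ends holding the wheel so, at rest.

Things in the scene. Friction and masses are not known exactly. Their poses are not given: they have to be found in the camera images.
- axle (a point): centre of the flywheel, 150 mm above the bench on a level axle. Plywood disc 180 mm across, 24 mm thick, upright, on a fixed wooden stand whose post is behind it. x axis: along the axle, from the handle's side to the post's side (handle side faces the robot, turned up to 0.3 rad either way); z: up. These axes do not turn with the wheel. The dark round holes say nothing about weight.
- wheel (a joint): flywheel angle (rad), 0 = handle straight up, growing clockwise seen from the handle's side; no stops. Bearing drag of 0.26 N m (4 N at the handle) keeps the wheel where it is left. The hidden unbalance, 0.14 to 0.21 N m (2 to 3.3 N at the handle), resists while the heavy side is lifted and helps while it sinks, most when level with the axle. Its direction from the handle differs each time.
- handle: crank handle of the flywheel: round wooden sleeve 20 mm thick, 100 mm long, parallel to the axle, 65 mm from it, spinning freely on its pin, so a gripper can keep one orientation while cranking. Origin at the middle of its length, 66 mm out from the wheel's mid-plane (54 mm from its face) on the robot's side. It can be gripped there from above at every angle of the wheel.
- plug_a_mid (a point): one of four beech dowel plugs, each a plain upright cylinder 24 mm across standing on the board, about 90 mm apart. Three are 50 mm tall, one is only 32 mm tall; the point is half-way up (25 or 16 mm above the board).
- plug_b_mid (a point): as plug_a_mid
- plug_c_mid (a point): as plug_a_mid
- plug_d_mid (a point): as plug_a_mid
- board: plywood board under the plugs, 200 x 200 x 12 mm, fixed; origin at the centre of its underside, on the bench
- tray: black open offcuts tray, fixed: 150 mm (its x) by 130 mm (its y), 45 mm high, walls and floor 6 mm thick, with two small scraps glued by the walls; origin at the centre of its underside
Not all that is in view belongs to the job. Leave any blue look-alike of the part that bears plug_a_mid alone. What is shaped like the part that bears plug_c_mid but purple is not meant.

How it is judged:
By the outcome, as a careful person would: the job done as asked, in the order asked, and still so for the second after the job is handed in, while the arm keeps its last pose, push and grip.
It also fails if it takes over 72 s, if anything falls off the work surface, if the arm or the gripper's body presses on something with over 40 N, if the wrist force passes 120 N, or if a joint passes its speed limit or range.

## Working session

There is one attempt and no reset: what is moved stays moved. The work goes in short steps, Python scripts to look and compute and a tool call to move; the robot and the scene stay as the last step left them, time stands still between calls to the robot, and variables do not carry over. Pictures are saved under pics/ and viewed, about 8 in all and at most 12, crops included, and the job is handed in when it is done.

Besides the shell and the picture viewer there is one more tool, called as name(argument=value, ...), one argument or row to a line, values as JSON. jog_arm: Moves the arm, as the interface text tells. Its arguments: {"type":"object","properties":{"targets":{"type":"array"},"grip_force":{"type":"number"}},"required":["targets"]}

```bash
mkdir -p pics; ls
python3 - <<'E'
from bench import arm,cams,search_frame,masks_of,spot_point
import cv2,numpy as np
o=arm.get_obs();print({k:np.round(v,3).tolist() for k,v in o.items()})
for c in("scene","top"):
    cv2.imwrite(f"pics/{c}0.png",cams.get_image(c)[:,:,::-1])
    P=cams.camera_params(c);print(c,np.round(P["T"],3).tolist(),np.round(P["intrinsics"],1).tolist(),[k for k in P])
    for n in("axle","handle","plug_a_mid","board","tray"):
        print(n,[(np.round(d["position"],3).tolist(),round(d["confidence"],2)) for d in spot_point(n,c)])
E
```

```text
pics
{'time': 0.0, 'q': [58.928, 11.887, 88.407, 0.002, 79.841, -8.622], 'joint_velocities': [0.0, 0.04, 0.032, -0.04, 0.028, 0.065], 'joint_torque': [0.0, -38.303, -29.16, -0.0, 0.01, 0.0], 'eef_pos': [0.219, 0.531, 0.255], 'ee_rot': [[0.924, -0.001, 0.382], [-0.382, -0.002, 0.924], [-0.0, -1.0, -0.002]], 'force': [0.369, -0.6, -0.317], 'wrist_torque': [-0.014, -0.025, 0.026], 'finger_gap': 0.086}
scene [[-0.145, -0.613, 0.776, 1.217], [0.989, -0.078, 0.124, 0.022], [-0.016, 0.786, 0.618, 0.705], [0.0, 0.0, 0.0, 1.0]] [[398.2, 0.0, 284.1], [0.0, 398.2, 218.0], [0.0, 0.0, 1.0]] ['intrinsics', 'T']
axle [([0.632, 0.164, 0.151], 0.82)]
handle [([0.566, 0.186, 0.204], 0.62)]
plug_a_mid [([0.557, 0.015, 0.03], 0.7), ([0.545, -0.103, 0.035], 0.61)]
board [([0.503, -0.146, -0.001], 0.93)]
tray [([0.446, -0.412, 0.001], 0.81)]
top [[-0.004, 0.995, -0.104, 0.44], [-1.0, -0.002, 0.025, -0.078], [0.024, 0.105, 0.994, 0.977], [0.0, 0.0, 0.0, 1.0]] [[386.3, 0.0, 278.1], [0.0, 386.3, 212.6], [0.0, 0.0, 1.0]] ['intrinsics', 'T']
axle [([0.634, 0.164, 0.15], 0.85), ([0.55, -0.197, 0.032], 0.16)]
handle [([0.565, 0.192, 0.21], 0.56)]
plug_a_mid [([0.555, 0.012, 0.022], 0.5)]
board [([0.507, -0.147, 0.003], 0.86)]
tray [([0.446, -0.411, 0.0], 0.66)]
```

View pics/scene0.png

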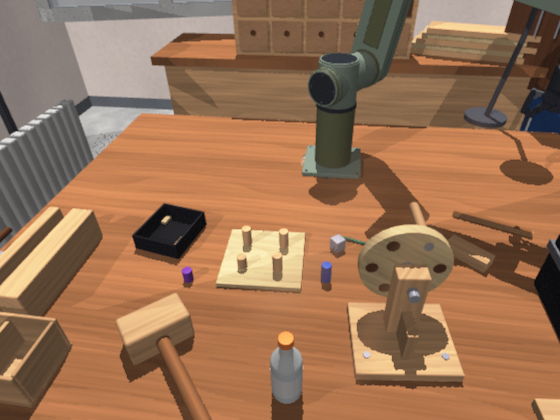

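View pics/top0.png

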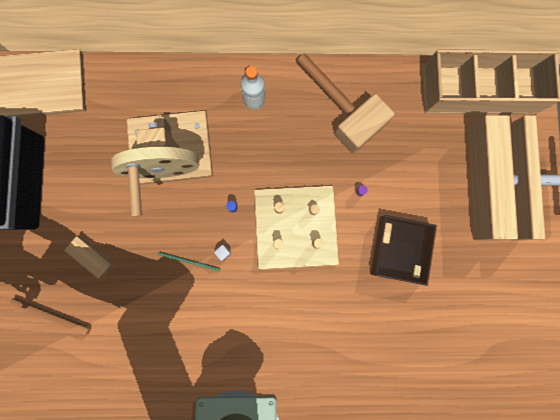

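The short plug looks to be the one at scene (241,262), which is upper right in the top view at (313,209). The blue and purple look-alikes stand off the board. Next I'll zoom in on the plugs and measure plug heights and the axle direction.

```bash
cat > h.py <<'E'
from bench import arm,cams,search_frame,masks_of,spot_point
import cv2,numpy as np
def ray(c,u,v):
    P=cams.camera_params(c);K=P["intrinsics"];T=np.array(P["T"])
    d=np.array([(u-K[0][2])/K[0][0],-(v-K[1][2])/K[1][1],-1]);return T[:3,3],T[:3,:3]@d
def plane(c,u,v,z):
    o,d=ray(c,u,v);return o+d*(z-o[2])/d[2]
def proj(c,p):
    P=cams.camera_params(c);K=P["intrinsics"];T=np.array(P["T"])
    q=T[:3,:3].T@(np.array(p)-T[:3,3]);return K[0][0]*q[0]/-q[2]+K[0][2],K[1][1]*q[1]/q[2]+K[1][2]
E
python3 - <<'E'
from h import *
a=cv2.imread("pics/scene0.png");b=cv2.imread("pics/top0.png")
A=cv2.resize(a[210:300,210:350],None,fx=5,fy=5,interpolation=cv2.INTER_CUBIC)
B=cv2.resize(b[180:275,210:350],None,fx=5,fy=5,interpolation=cv2.INTER_CUBIC)
cv2.imwrite("pics/zs.png",A);cv2.imwrite("pics/zt.png",B)
for c in("scene","top"):
  cams.get_image(c)
  for n in("plug_a_mid",):
    for d in masks_of(n,c):
        y,x=np.nonzero(d["mask"]);print(c,d["confidence"],x.min(),x.max(),y.min(),y.max(),x.size)
m=masks_of("handle","top")
for d in m:
    y,x=np.nonzero(d["mask"]);print(d["confidence"],x.min(),x.max(),y.min(),y.max())
    W=np.array([plane("top",u,v,.205)[:2] for u,v in zip(x,y)]);l=cv2.fitLine(W.astype(np.float32),cv2.DIST_L2,0,.01,.01).ravel()
    s=(W-l[2:])@l[:2];print(l,s.min(),s.max(),W.mean(0))
E
```

```text
scene 0.58 321 331 262 283 207
scene 0.45 272 282 252 273 195
top 0.48 276 283 203 212 63
top 0.16 274 283 239 248 78
0.93 129 140 166 215
[0.9937262  0.11184008 0.56769425 0.1894543 ] -0.05179610265844159 0.0488488471088643 [0.56769422 0.18945431]
```

View pics/zs.png

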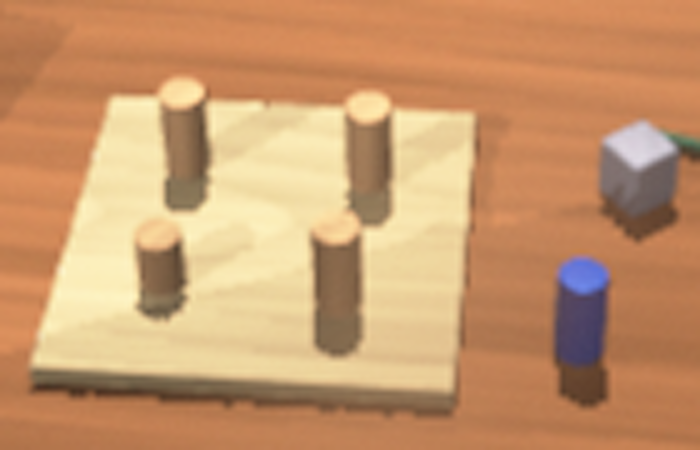

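View pics/zt.png

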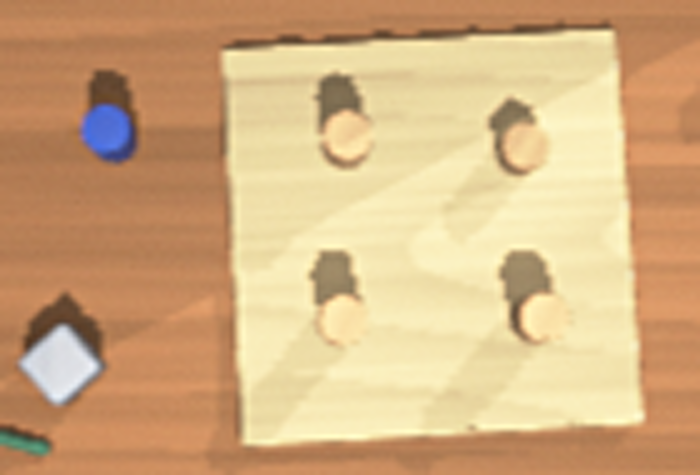

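```bash
cat >> h.py <<'E'
def to(p,R=None):
    o=arm.get_obs();R=np.array(o["ee_rot"]);d=R.T@(np.array(p)-o["eef_pos"])*1000
    print("shift tool mm",d.round(1),"from",np.round(o["eef_pos"],4));return d
E
python3 - <<'E'
from h import *
p=plane("top",314.8,209,.044);q=plane("scene",241.8,257,.044);print("plug",p,q, "if tall",plane("top",314.8,209,.062),plane("scene",241.8,257,.062))
for u,v in((372,0),):pass
print("tray px",proj("top",[.446,-.411,.0]),proj("top",[.446,-.411,.045]))
m=(p+q)/2; to([m[0],m[1],.12]); to([.446,-.411,.12])
E
```

```text
plug [ 0.54643034 -0.1910774   0.044     ] [ 0.54910026 -0.18964417  0.044     ] if tall [ 0.54437033 -0.18890524  0.062     ] [ 0.56730136 -0.18389181  0.062     ]
tray px (np.float64(399.7535061641772), np.float64(250.18401318965542)) (np.float64(406.0240015532487), np.float64(250.0376361006969))
shift tool mm [ 578.9  136.3 -541.8] from [0.2196 0.5314 0.2563]
shift tool mm [ 569.1  136.3 -784.6] from [0.2196 0.5314 0.2563]
```

jog_arm(
  targets=[
    [[29, 0, -27, 0, 0, 0, 0.2], [29, 0, -27, 0, 0, 0, 0.2], [29, 0, -27, 0, 0, 0, 0.2], [29, 0, -27, 0, 0, 0, 0.2], [29, 0, -27, 0, 0, 0, 0.2], [29, 0, -27, 0, 0, 0, 0.2], [29, 0, -27, 0, 0, 0, 0.2], [29, 0, -27, 0, 0, 0, 0.2], [29, 0, -27, 0, 0, 0, 0.2], [29, 0, -27, 0, 0, 0, 0.2], [29, 0, -27, 0, 0, 0, 0.2], [29, 0, -27, 0, 0, 0, 0.2], [29, 0, -27, 0, 0, 0, 0.2], [29, 10, -27, 0, 0, 0, 0.2], [29, 20, -27, 0, 0, 0, 0.2], [29, 20, -27, 0, 0, 0, 0.2], [29, 20, -27, 0, 0, 0, 0.2], [29, 20, -27, 0, 0, 0, 0.2], [29, 20, -27, 0, 0, 0, 0.2], [28, 20, -28, 0, 0, 0, 0.2]],
  ],
  grip_force=40,
)

```text
time: 2.52
eef_pos: [0.5428, -0.1783, 0.1328]
ee_rot: [[0.924, 0.001, 0.382], [-0.382, -0.0, 0.924], [0.001, -1.0, 0.0]]
force: [1.2, 0.5, 0.4]
finger_gap: 0.0518
```

Run:
```python
from h import *
print(arm.get_obs()["finger_gap"]);to([.548,-.190,.12]);to([.548,-.190,.042])
for c in("top","scene"):
    im=cams.get_image(c);cv2.imwrite(f"pics/{c}1.png",im[:,:,::-1])
a=cv2.resize(im[190:310,190:330,::-1],None,fx=5,fy=5);cv2.imwrite("pics/z2.png",a)
```

```text
0.05176219217624095
shift tool mm [ 9.2 12.8 -8.8] from [ 0.5428 -0.1783  0.1328]
shift tool mm [ 9.2 90.8 -8.8] from [ 0.5428 -0.1783  0.1328]
```

View pics/z2.png

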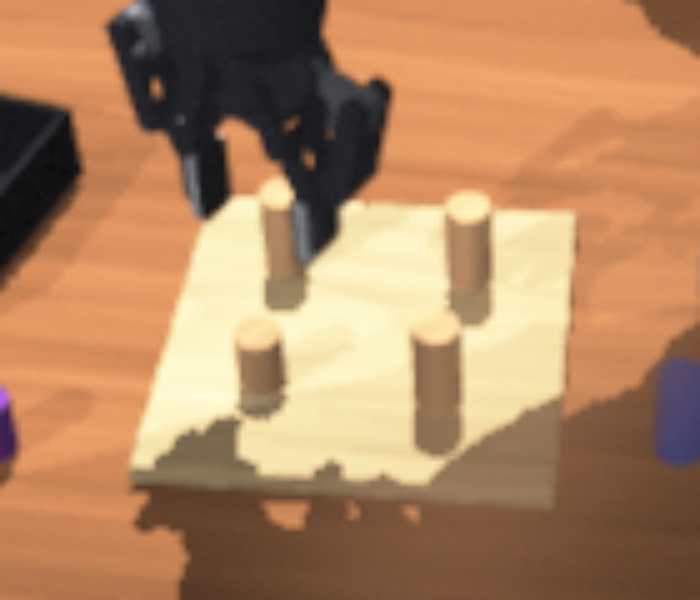

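The plug stands clear under the gripper, at crop (260,360). The 12 mm left is lag in the last row, because the commanded pose is already at the target. I'll go down and grip.

jog_arm(
  targets=[
    [[0, 5, 0, 0, 0, 0, 0.2], [0, 15, 0, 0, 0, 0, 0.2], [0, 16, 0, 0, 0, 0, 0.2], [0, 16, 0, 0, 0, 0, 0.2], [0, 16, 0, 0, 0, 0, 0.2], [0, 11, 0, 0, 0, 0, 0.2], [0, 5, 0, 0, 0, 0, 0.2], [0, 0, 0, 0, 0, 0, 0.2], [0, 0, 0, 0, 0, 0, -1], [0, 0, 0, 0, 0, 0, -1], [0, 0, 0, 0, 0, 0, -1], [0, 0, 0, 0, 0, 0, -1], [0, 0, 0, 0, 0, 0, -1], [0, 0, 0, 0, 0, 0, -1]],
  ],
  grip_force=40,
)

```text
time: 3.78
eef_pos: [0.5434, -0.1769, 0.0512]
ee_rot: [[0.924, 0.003, 0.382], [-0.382, -0.001, 0.924], [0.003, -1.0, 0.0]]
force: [-0.0, 1.1, 5.5]
finger_gap: 0.0224
```

Run:
```python
from h import *
o=arm.get_obs();print(o["finger_gap"],o["eef_pos"],o["force"])
im=cams.get_image("scene");a=cv2.resize(im[190:290,190:330,::-1],None,fx=5,fy=5);cv2.imwrite("pics/z3.png",a)
im=cams.get_image("top");cv2.imwrite("pics/top3.png",im[:,:,::-1])
```

```text
0.022391787500037393 [ 0.54335897 -0.17686737  0.05115847] [-0.04721529  1.12040942  5.46639661]
```

View pics/z3.png

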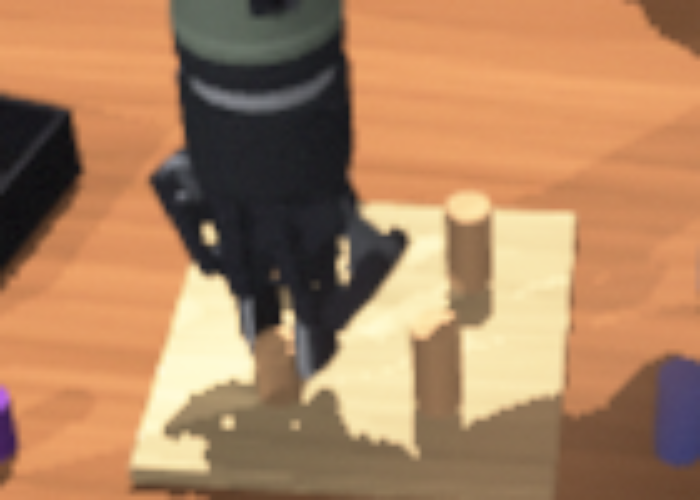

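jog_arm(
  targets=[
    [[0, -5, 0, 0, 0, 0, -1], [0, -10, 0, 0, 0, 0, -1], [0, -20, 0, 0, 0, 0, -1], [0, -20, 0, 0, 0, 0, -1], [0, -20, 0, 0, 0, 0, -1], [0, -15, 0, 0, 0, 0, -1], [0, 0, 0, 0, 0, 0, -1], [0, 0, 0, 0, 0, 0, -1]],
  ],
  grip_force=60,
)

```text
time: 4.55
eef_pos: [0.5427, -0.1768, 0.1408]
ee_rot: [[0.924, 0.002, 0.382], [-0.382, -0.001, 0.924], [0.003, -1.0, -0.0]]
force: [-0.0, 0.0, -1.1]
finger_gap: 0.0213
```

Run:
```python
from h import *
o=arm.get_obs();print(o["finger_gap"],o["force"])
to([.446,-.411,.12])
im=cams.get_image("scene");a=cv2.resize(im[180:290,130:300,::-1],None,fx=4,fy=4);cv2.imwrite("pics/z4.png",a)
```

```text
0.021294753052824977 [-0.02253266  0.0239734  -1.06312295]
shift tool mm [   0.    20.9 -253.4] from [ 0.5427 -0.1768  0.1408]
```

View pics/z4.png

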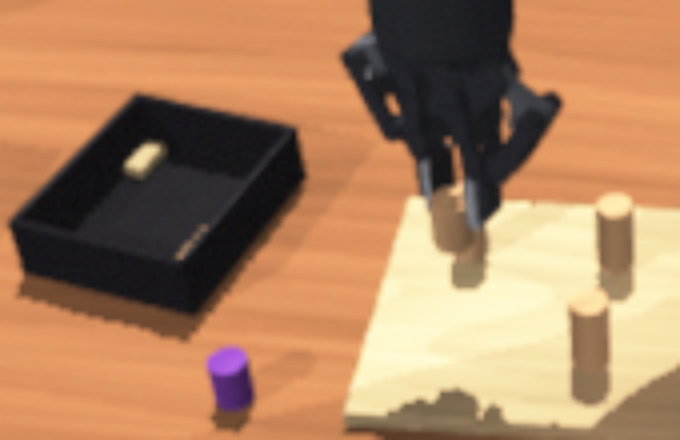

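jog_arm(
  targets=[
    [[0, 0, -15, 0, 0, 0, -1], [0, 0, -28, 0, 0, 0, -1], [0, 0, -30, 0, 0, 0, -1], [0, 0, -30, 0, 0, 0, -1], [0, 0, -30, 0, 0, 0, -1], [0, 0, -30, 0, 0, 0, -1], [0, 0, -30, 0, 0, 0, -1], [0, 0, -30, 0, 0, 0, -1], [0, 0, -20, 0, 0, 0, -1], [0, 0, -10, 0, 0, 0, -1], [0, 0, 0, 0, 0, 0, -1], [0, 0, 0, 0, 0, 0, -1]],
  ],
)

```text
time: 5.6
eef_pos: [0.4451, -0.4092, 0.1383]
ee_rot: [[0.924, -0.001, 0.383], [-0.383, 0.003, 0.924], [-0.002, -1.0, 0.002]]
force: [1.0, -0.1, 0.1]
finger_gap: 0.0213
```

Run:
```python
from h import *
print(arm.get_obs()["finger_gap"]);to([.446,-.411,.05])
```

```text
0.021292935016783733
shift tool mm [ 1.7 88.3 -1.4] from [ 0.4451 -0.4092  0.1383]
```

jog_arm(
  targets=[
    [[0, 8, 0, 0, 0, 0, -1], [0, 16, 0, 0, 0, 0, -1], [0, 16, 0, 0, 0, 0, -1], [0, 16, 0, 0, 0, 0, -1], [0, 14, 0, 0, 0, 0, -1], [0, 10, 0, 0, 0, 0, -1], [0, 8, 0, 0, 0, 0, -1], [0, 0, 0, 0, 0, 0, -1], [0, 0, 0, 0, 0, 0, -1], [0, 0, 0, 0, 0, 0, 0], [0, 0, 0, 0, 0, 0, 0], [0, 0, 0, 0, 0, 0, 0], [0, -10, 0, 0, 0, 0, 0], [0, -20, 0, 0, 0, 0, 0], [0, -40, 0, 0, 0, 0, 0], [0, -40, 0, 0, 0, 0, 0], [0, -40, 0, 0, 0, 0, 0], [0, -20, 0, 0, 0, 0, 0], [0, 0, 0, 0, 0, 0, 0]],
  ],
)

```text
time: 7.18
eef_pos: [0.4483, -0.4136, 0.2309]
ee_rot: [[0.924, 0.01, 0.382], [-0.382, -0.012, 0.924], [0.014, -1.0, -0.007]]
force: [0.3, -0.2, 0.4]
finger_gap: 0.0425
```

Run:
```python
from h import *
o=arm.get_obs();print(o["finger_gap"],o["force"])
im=cams.get_image("scene");a=cv2.resize(im[160:300,100:310,::-1],None,fx=3.5,fy=3.5);cv2.imwrite("pics/z5.png",a)
```

```text
0.04245633570699463 [ 0.26953791 -0.17743807  0.37446017]
```

View pics/z5.png

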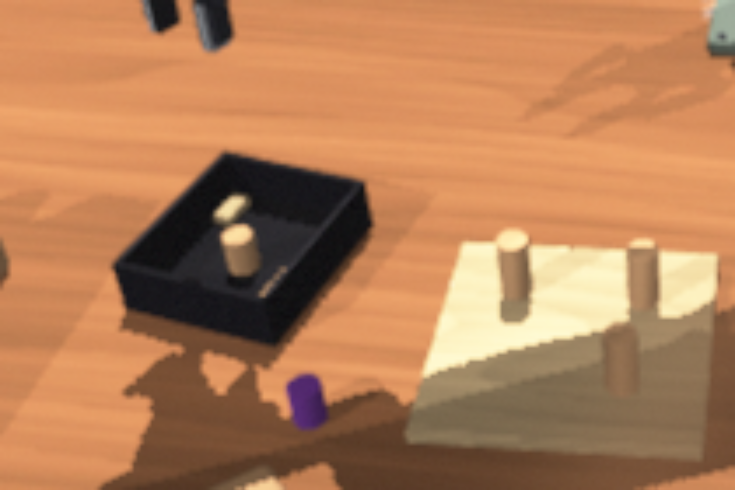

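The plug stands upright on the tray floor at crop (240,250), and the three good plugs are still standing. Next is the handle, lifting and yawing +29° on the way.

jog_arm(
  targets=[
    [[0, -30, 0, 0, -0.1, 0, 0.3], [0, -30, 0, 0, -0.1, 0, 0.3], [0, -30, 0, 0, -0.1, 0, 0.3], [0, 0, 0, 0, -0.1, 0, 0.3], [0, 0, 0, 0, -0.104, 0, 0.3], [11, 0, 36, 0, 0, 0, 0.3], [11, 0, 36, 0, 0, 0, 0.3], [11, 0, 36, 0, 0, 0, 0.3], [11, 0, 36, 0, 0, 0, 0.3], [11, 0, 36, 0, 0, 0, 0.3], [11, 0, 36, 0, 0, 0, 0.3], [11, 0, 36, 0, 0, 0, 0.3], [11, 0, 36, 0, 0, 0, 0.3], [11, 0, 36, 0, 0, 0, 0.3], [11, 0, 36, 0, 0, 0, 0.3], [11, 0, 36, 0, 0, 0, 0.3], [11, 0, 36, 0, 0, 0, 0.3], [11, 0, 36, 0, 0, 0, 0.3], [11, 0, 36, 0, 0, 0, 0.3], [0, 0, 0, 0, 0, 0, 0.3]],
  ],
)

```text
time: 8.9
eef_pos: [0.5413, 0.1139, 0.3099]
ee_rot: [[0.993, -0.003, -0.119], [0.119, 0.004, 0.993], [-0.002, -1.0, 0.004]]
force: [0.6, -0.1, 1.1]
finger_gap: 0.0558
```

Run:
```python
from h import *
R=np.array(arm.get_obs()["ee_rot"]);print(R.round(3))
for c in("top","scene"):
  cams.get_image(c)
  for n in("handle","axle"): print(c,n,[(np.round(d["position"],3).tolist(),round(d["confidence"],2)) for d in spot_point(n,c)][:1])
to([.567,.190,.32])
```

```text
[[ 0.993 -0.003 -0.119]
 [ 0.119  0.004  0.993]
 [-0.002 -1.     0.004]]
top handle [([0.466, -0.195, 0.037], 0.38)]
top axle [([0.632, 0.164, 0.15], 0.66)]
scene handle [([0.566, 0.186, 0.206], 0.78)]
scene axle [([0.632, 0.165, 0.15], 0.65)]
shift tool mm [34.2 -9.  80.2] from [0.5418 0.1065 0.3111]
```

jog_arm(
  targets=[
    [[8, 0, 20, 0, 0, 0, 0.3], [8, 0, 20, 0, 0, 0, 0.3], [8, 0, 20, 0, 0, 0, 0.3], [8, 0, 19, 0, 0, 0, 0.3], [0, 10, 0, 0, 0, 0, 0.3], [0, 15, 0, 0, 0, 0, 0.3], [0, 15, 0, 0, 0, 0, 0.3], [0, 0, 0, 0, 0, 0, 0.3], [0, 0, 0, 0, 0, 0, 0.3]],
  ],
)

```text
time: 9.95
eef_pos: [0.5643, 0.1883, 0.2702]
ee_rot: [[0.994, -0.003, -0.11], [0.11, -0.001, 0.994], [-0.003, -1.0, -0.001]]
force: [1.1, 0.2, 0.7]
finger_gap: 0.0556
```

Run:
```python
from h import *
to([.566,.189,.2125])
im=cams.get_image("scene");a=cv2.resize(im[120:300,330:480,::-1],None,fx=3.3,fy=3.3)
im=cams.get_image("top");b=cv2.resize(im[90:270,80:230,::-1],None,fx=3.3,fy=3.3)
cv2.imwrite("pics/z6.png",np.hstack([a,b])[:,:800] if a.shape[1]*2>800 else np.hstack([a,b]));print(a.shape)
```

```text
shift tool mm [ 2.  57.7  0.5] from [0.5643 0.1883 0.2702]
(594, 495, 3)
```

jog_arm(
  targets=[
    [[0, 8, 0, 0, 0, 0, 0.3], [0, 12, 0, 0, 0, 0, 0.3], [0, 12, 0, 0, 0, 0, 0.3], [0, 12, 0, 0, 0, 0, 0.3], [0, 9, 0, 0, 0, 0, 0.3], [0, 4, 0, 0, 0, 0, 0.3], [0, 0, 0, 0, 0, 0, 0.3], [0, 0, 0, 0, 0, 0, 0.3]],
  ],
)

```text
time: 10.72
eef_pos: [0.565, 0.19, 0.2142]
ee_rot: [[0.994, -0.001, -0.112], [0.112, -0.0, 0.994], [-0.001, -1.0, -0.0]]
force: [-0.1, 0.3, 0.7]
finger_gap: 0.0559
```

Run:
```python
from h import *
to([.566,.189,.2125]);print(arm.get_obs()["force"])
im=cams.get_image("scene");a=cv2.resize(im[150:290,340:480,::-1],None,fx=2.8,fy=2.8)
im=cams.get_image("top");b=cv2.resize(im[90:230,80:220,::-1],None,fx=2.8,fy=2.8)
cv2.imwrite("pics/z7.png",np.hstack([a,b]))
```

```text
shift tool mm [ 0.9  1.7 -1.1] from [0.565  0.19   0.2142]
[-0.10694559  0.3296718   0.72560972]
```

View pics/z7.png

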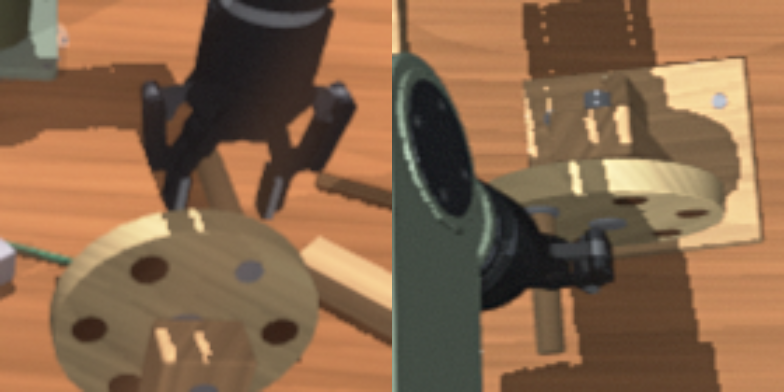

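The fingers straddle the sleeve at left (225,185). I'll close on it.

jog_arm(
  targets=[
    [[0, 0, 0, 0, 0, 0, -1], [0, 0, 0, 0, 0, 0, -1], [0, 0, 0, 0, 0, 0, -1], [0, 0, 0, 0, 0, 0, -1], [0, 0, 0, 0, 0, 0, -1], [0, 0, 0, 0, 0, 0, -1], [0, 0, 0, 0, 0, 0, -1], [0, 0, 0, 0, 0, 0, -1]],
  ],
  grip_force=60,
)

```text
time: 11.48
eef_pos: [0.5654, 0.19, 0.2152]
ee_rot: [[0.994, 0.001, -0.112], [0.112, 0.0, 0.994], [0.001, -1.0, 0.0]]
force: [-0.5, -0.2, 3.5]
finger_gap: 0.0183
```

Run:
```python
from h import *
o=arm.get_obs();print(o["finger_gap"],o["eef_pos"],o["force"],o["wrist_torque"])
```

```text
0.018267784119680743 [0.56542109 0.1899686  0.21522571] [-0.47707228 -0.15038042  3.51256789] [-0.02020875  0.07427245  0.04507922]
```

Run:
```python
import numpy as np
t=np.radians(np.arange(-30,331,5));y=-65*np.diff(np.cos(t));z=-65*np.diff(np.sin(t))
for i in range(0,72,6): print(-30+5*i,[[0,float(round(a,1)),float(round(b,1))] for a,b in zip(y[i:i+6],z[i:i+6])])
```

```text
-30 [[0, -2.6, -5.0], [0, -2.2, -5.2], [0, -1.7, -5.4], [0, -1.2, -5.5], [0, -0.7, -5.6], [0, -0.2, -5.7]]
0 [[0, 0.2, -5.7], [0, 0.7, -5.6], [0, 1.2, -5.5], [0, 1.7, -5.4], [0, 2.2, -5.2], [0, 2.6, -5.0]]
30 [[0, 3.0, -4.8], [0, 3.5, -4.5], [0, 3.8, -4.2], [0, 4.2, -3.8], [0, 4.5, -3.5], [0, 4.8, -3.0]]
60 [[0, 5.0, -2.6], [0, 5.2, -2.2], [0, 5.4, -1.7], [0, 5.5, -1.2], [0, 5.6, -0.7], [0, 5.7, -0.2]]
90 [[0, 5.7, 0.2], [0, 5.6, 0.7], [0, 5.5, 1.2], [0, 5.4, 1.7], [0, 5.2, 2.2], [0, 5.0, 2.6]]
120 [[0, 4.8, 3.0], [0, 4.5, 3.5], [0, 4.2, 3.8], [0, 3.8, 4.2], [0, 3.5, 4.5], [0, 3.0, 4.8]]
150 [[0, 2.6, 5.0], [0, 2.2, 5.2], [0, 1.7, 5.4], [0, 1.2, 5.5], [0, 0.7, 5.6], [0, 0.2, 5.7]]
180 [[0, -0.2, 5.7], [0, -0.7, 5.6], [0, -1.2, 5.5], [0, -1.7, 5.4], [0, -2.2, 5.2], [0, -2.6, 5.0]]
210 [[0, -3.0, 4.8], [0, -3.5, 4.5], [0, -3.8, 4.2], [0, -4.2, 3.8], [0, -4.5, 3.5], [0, -4.8, 3.0]]
240 [[0, -5.0, 2.6], [0, -5.2, 2.2], [0, -5.4, 1.7], [0, -5.5, 1.2], [0, -5.6, 0.7], [0, -5.7, 0.2]]
270 [[0, -5.7, -0.2], [0, -5.6, -0.7], [0, -5.5, -1.2], [0, -5.4, -1.7], [0, -5.2, -2.2], [0, -5.0, -2.6]]
300 [[0, -4.8, -3.0], [0, -4.5, -3.5], [0, -4.2, -3.8], [0, -3.8, -4.2], [0, -3.5, -4.5], [0, -3.0, -4.8]]
```

jog_arm(
  targets=[
    [[0, -2.6, -5.0, 0, 0, 0, -1], [0, -2.2, -5.2, 0, 0, 0, -1], [0, -1.7, -5.4, 0, 0, 0, -1], [0, -1.2, -5.5, 0, 0, 0, -1], [0, -0.7, -5.6, 0, 0, 0, -1], [0, -0.2, -5.7, 0, 0, 0, -1]],
  ],
)

```text
time: 11.98
eef_pos: [0.5688, 0.1597, 0.2241]
ee_rot: [[0.994, 0.001, -0.113], [0.113, 0.005, 0.994], [0.001, -1.0, 0.004]]
force: [-0.7, 4.9, 4.0]
finger_gap: 0.0179
```

jog_arm(
  targets=[
    [[0, 0.2, -5.7, 0, 0, 0, -1], [0, 0.7, -5.6, 0, 0, 0, -1], [0, 1.2, -5.5, 0, 0, 0, -1], [0, 1.7, -5.4, 0, 0, 0, -1], [0, 2.2, -5.2, 0, 0, 0, -1], [0, 2.6, -5.0, 0, 0, 0, -1]],
  ],
)

```text
time: 12.48
eef_pos: [0.5727, 0.1258, 0.2159]
ee_rot: [[0.994, 0.001, -0.112], [0.112, 0.001, 0.994], [0.001, -1.0, 0.001]]
force: [-1.2, 1.9, 5.7]
finger_gap: 0.0181
```

jog_arm(
  targets=[
    [[0, 3.0, -4.8, 0, 0, 0, -1], [0, 3.5, -4.5, 0, 0, 0, -1], [0, 3.8, -4.2, 0, 0, 0, -1], [0, 4.2, -3.8, 0, 0, 0, -1], [0, 4.5, -3.5, 0, 0, 0, -1], [0, 4.8, -3.0, 0, 0, 0, -1]],
  ],
)

```text
time: 12.98
eef_pos: [0.5755, 0.101, 0.191]
ee_rot: [[0.994, 0.001, -0.112], [0.112, -0.001, 0.994], [0.001, -1.0, -0.001]]
force: [0.8, -1.6, 3.3]
finger_gap: 0.018
```

jog_arm(
  targets=[
    [[0, 5.0, -2.6, 0, 0, 0, -1], [0, 5.2, -2.2, 0, 0, 0, -1], [0, 5.4, -1.7, 0, 0, 0, -1], [0, 5.5, -1.2, 0, 0, 0, -1], [0, 5.6, -0.7, 0, 0, 0, -1], [0, 5.7, -0.2, 0, 0, 0, -1]],
  ],
)

```text
time: 13.48
eef_pos: [0.5764, 0.0928, 0.1577]
ee_rot: [[0.994, 0.001, -0.112], [0.112, -0.001, 0.994], [0.001, -1.0, -0.001]]
force: [2.7, -2.7, 0.8]
finger_gap: 0.0181
```

jog_arm(
  targets=[
    [[0, 5.7, 0.2, 0, 0, 0, -1], [0, 5.6, 0.7, 0, 0, 0, -1], [0, 5.5, 1.2, 0, 0, 0, -1], [0, 5.4, 1.7, 0, 0, 0, -1], [0, 5.2, 2.2, 0, 0, 0, -1], [0, 5.0, 2.6, 0, 0, 0, -1]],
  ],
)

```text
time: 13.98
eef_pos: [0.5754, 0.1023, 0.1253]
ee_rot: [[0.994, 0.001, -0.112], [0.112, 0.001, 0.994], [0.001, -1.0, 0.0]]
force: [3.5, -1.3, 0.2]
finger_gap: 0.0179
```

Run:
```python
from h import *
D=np.array([[.5688,.1597,.2241],[.5727,.1258,.2159],[.5755,.101,.191],[.5654,.19,.2152]])
o=arm.get_obs();D=np.vstack([D,o["eef_pos"]]);print(o["eef_pos"],o["force"],o["finger_gap"])
from scipy.optimize import least_squares
l=D[:,:2]@[-.112,.994]
f=lambda c:np.hypot(l-c[0],D[:,2]-c[1])-.065
s=least_squares(f,[.1,.159]);print(s.x,s.fun)
```

```text
[0.57535594 0.10225201 0.12526723] [ 3.5458728  -1.25186858  0.15740253] 0.017940847161444656
[0.09262691 0.1591617 ] [-1.70167866e-05  5.03452992e-06  1.77697918e-05 -1.34857269e-05
 -2.97843701e-05]
```

jog_arm(
  targets=[
    [[0, 4.8, 3.0, 0, 0, 0, -1], [0, 4.5, 3.5, 0, 0, 0, -1], [0, 4.2, 3.8, 0, 0, 0, -1], [0, 3.8, 4.2, 0, 0, 0, -1], [0, 3.5, 4.5, 0, 0, 0, -1], [0, 3.0, 4.8, 0, 0, 0, -1]],
  ],
)

```text
time: 14.48
eef_pos: [0.5726, 0.1263, 0.1022]
ee_rot: [[0.994, 0.001, -0.112], [0.112, 0.0, 0.994], [0.001, -1.0, 0.0]]
force: [5.5, -1.7, 2.9]
finger_gap: 0.0183
```

jog_arm(
  targets=[
    [[0, 2.6, 5.0, 0, 0, 0, -1], [0, 2.2, 5.2, 0, 0, 0, -1], [0, 1.7, 5.4, 0, 0, 0, -1], [0, 1.2, 5.5, 0, 0, 0, -1], [0, 0.7, 5.6, 0, 0, 0, -1], [0, 0.2, 5.7, 0, 0, 0, -1]],
  ],
)

```text
time: 14.98
eef_pos: [0.569, 0.1579, 0.0941]
ee_rot: [[0.994, 0.001, -0.112], [0.112, -0.001, 0.994], [0.001, -1.0, -0.001]]
force: [4.6, -3.0, 6.0]
finger_gap: 0.0181
```

jog_arm(
  targets=[
    [[0, -0.2, 5.7, 0, 0, 0, -1], [0, -0.7, 5.6, 0, 0, 0, -1], [0, -1.2, 5.5, 0, 0, 0, -1], [0, -1.7, 5.4, 0, 0, 0, -1], [0, -2.2, 5.2, 0, 0, 0, -1], [0, -2.6, 5.0, 0, 0, 0, -1]],
  ],
)

```text
time: 15.48
eef_pos: [0.5655, 0.1888, 0.1024]
ee_rot: [[0.994, 0.001, -0.112], [0.112, -0.003, 0.994], [0.001, -1.0, -0.003]]
force: [6.3, -6.4, 2.9]
finger_gap: 0.0182
```

jog_arm(
  targets=[
    [[0, -3.0, 4.8, 0, 0, 0, -1], [0, -3.5, 4.5, 0, 0, 0, -1], [0, -3.8, 4.2, 0, 0, 0, -1], [0, -4.2, 3.8, 0, 0, 0, -1], [0, -4.5, 3.5, 0, 0, 0, -1], [0, -4.8, 3.0, 0, 0, 0, -1]],
  ],
)

```text
time: 15.98
eef_pos: [0.5628, 0.2123, 0.125]
ee_rot: [[0.994, 0.001, -0.112], [0.112, -0.003, 0.994], [0.0, -1.0, -0.003]]
force: [8.3, -4.7, -2.7]
finger_gap: 0.0182
```

jog_arm(
  targets=[
    [[0, -5.0, 2.6, 0, 0, 0, -1], [0, -5.2, 2.2, 0, 0, 0, -1], [0, -5.4, 1.7, 0, 0, 0, -1], [0, -5.5, 1.2, 0, 0, 0, -1], [0, -5.6, 0.7, 0, 0, 0, -1], [0, -5.7, 0.2, 0, 0, 0, -1]],
  ],
)

```text
time: 16.48
eef_pos: [0.5617, 0.2218, 0.1566]
ee_rot: [[0.994, 0.0, -0.112], [0.112, -0.001, 0.994], [0.0, -1.0, -0.001]]
force: [9.7, -0.6, -5.7]
finger_gap: 0.0184
```

jog_arm(
  targets=[
    [[0, -5.7, -0.2, 0, 0, 0, -1], [0, -5.6, -0.7, 0, 0, 0, -1], [0, -5.5, -1.2, 0, 0, 0, -1], [0, -5.4, -1.7, 0, 0, 0, -1], [0, -5.2, -2.2, 0, 0, 0, -1], [0, -5.0, -2.6, 0, 0, 0, -1]],
  ],
)

```text
time: 16.98
eef_pos: [0.5625, 0.2147, 0.1889]
ee_rot: [[0.994, 0.0, -0.112], [0.112, 0.002, 0.994], [0.0, -1.0, 0.002]]
force: [8.9, 3.6, -6.2]
finger_gap: 0.018
```

jog_arm(
  targets=[
    [[0, -4.8, -3.0, 0, 0, 0, -1], [0, -4.5, -3.5, 0, 0, 0, -1], [0, -4.2, -3.8, 0, 0, 0, -1], [0, -3.8, -4.2, 0, 0, 0, -1], [0, -3.5, -4.5, 0, 0, 0, -1], [0, -3.0, -4.8, 0, 0, 0, -1]],
  ],
)

```text
time: 17.48
eef_pos: [0.565, 0.1926, 0.2135]
ee_rot: [[0.994, 0.0, -0.112], [0.112, 0.005, 0.994], [0.001, -1.0, 0.005]]
force: [7.7, 7.3, -2.8]
finger_gap: 0.0182
```

```bash
cat > fit.py <<'E'
import numpy as np
from scipy.optimize import least_squares
P=np.array([[.5688,.1597,.2241],[.5727,.1258,.2159],[.5755,.101,.191],[.5764,.0928,.1577],[.5754,.1023,.1253],[.5726,.1263,.1022],[.569,.1579,.0941],[.5655,.1888,.1024],[.5628,.2123,.125],[.5617,.2218,.1566],[.5625,.2147,.1889],[.565,.1926,.2135]])
F=np.array([[-.7,4.9,4],[-1.2,1.9,5.7],[.8,-1.6,3.3],[2.7,-2.7,.8],[3.5,-1.3,.2],[5.5,-1.7,2.9],[4.6,-3,6],[6.3,-6.4,2.9],[8.3,-4.7,-2.7],[9.7,-.6,-5.7],[8.9,3.6,-6.2],[7.7,7.3,-2.8]])
L=np.array([-.112,.994]);l=P[:,:2]@L
s=least_squares(lambda c:np.hypot(l-c[0],P[:,2]-c[1])-.065,[.0926,.159]);c=s.x
print("centre",c,"res mm",np.abs(s.fun).max()*1e3)
th=np.arctan2(-(l-c[0]),P[:,2]-c[1]);fl=F[:,:2]@L
for bz in(0,.5,1):
    fz=F[:,2]-bz
    T=.065*(fl*np.cos(th)+fz*np.sin(th))   # cw tangent = (-cos left, -sin up); resist = -F.t
    A=np.c_[np.ones(12),-np.sin(th),-np.cos(th)];x,*_=np.linalg.lstsq(A,T,rcond=None)
    U=np.hypot(x[1],x[2]);psi=np.arctan2(x[2],x[1])
    print("bz",bz,"drag",x[0].round(3),"U",U.round(3),"psi",np.degrees(psi).round(1),"theta target",np.degrees(np.pi-psi).round(1)%360,"res",(T-A@x).round(3))
print(np.degrees(th).round(1))
E
python3 fit.py
```

```text
centre [0.09264464 0.15914612] res mm 0.07636019093933133
bz 0 drag 0.267 U 0.167 psi -19.9 theta target 199.9 res [-0.018  0.055 -0.025 -0.053 -0.036  0.08   0.012  0.015 -0.031 -0.048
  0.002  0.046]
bz 0.5 drag 0.267 U 0.198 psi -16.7 theta target 196.7 res [-0.018  0.055 -0.025 -0.053 -0.036  0.08   0.012  0.015 -0.031 -0.048
  0.002  0.046]
bz 1 drag 0.267 U 0.229 psi -14.4 theta target 194.4 res [-0.018  0.055 -0.025 -0.053 -0.036  0.08   0.012  0.015 -0.031 -0.048
  0.002  0.046]
[  -2.1   29.2   60.7   91.3  121.4  151.3 -179.5 -150.8 -121.7  -92.2
  -62.7  -33.2]
```

jog_arm(
  targets=[
    [[1, 0, 0, 0, 0, 0, -1], [0, 0, 0, 0, 0, 0, -1], [0, 0, 0, 0, 0, 0, -1]],
  ],
)

```text
time: 17.73
eef_pos: [0.5652, 0.1917, 0.2141]
ee_rot: [[0.994, -0.002, -0.112], [0.112, 0.003, 0.994], [-0.001, -1.0, 0.003]]
force: [2.8, 4.7, 3.1]
finger_gap: 0.0184
```

jog_arm(
  targets=[
    [[0, 3.0, 4.8, 0, 0, 0, -1], [0, 3.5, 4.5, 0, 0, 0, -1], [0, 3.8, 4.2, 0, 0, 0, -1], [0, 4.2, 3.8, 0, 0, 0, -1], [0, 4.5, 3.5, 0, 0, 0, -1], [0, 4.8, 3.0, 0, 0, 0, -1]],
  ],
)

```text
time: 18.23
eef_pos: [0.5627, 0.2142, 0.1898]
ee_rot: [[0.994, -0.002, -0.112], [0.112, -0.0, 0.994], [-0.002, -1.0, 0.0]]
force: [1.7, 2.5, 2.8]
finger_gap: 0.0183
```

Fx is down to about 2 N, so I'll carry on counter-clockwise for a second set of readings.

jog_arm(
  targets=[
    [[0, 5.0, 2.6, 0, 0, 0, -1], [0, 5.2, 2.2, 0, 0, 0, -1], [0, 5.4, 1.7, 0, 0, 0, -1], [0, 5.5, 1.2, 0, 0, 0, -1], [0, 5.6, 0.7, 0, 0, 0, -1], [0, 5.7, 0.2, 0, 0, 0, -1]],
  ],
)

```text
time: 18.73
eef_pos: [0.5618, 0.2219, 0.1573]
ee_rot: [[0.994, -0.002, -0.112], [0.112, -0.001, 0.994], [-0.002, -1.0, -0.001]]
force: [-0.6, -0.2, 2.3]
finger_gap: 0.0179
```

jog_arm(
  targets=[
    [[0, 5.7, -0.2, 0, 0, 0, -1], [0, 5.6, -0.7, 0, 0, 0, -1], [0, 5.5, -1.2, 0, 0, 0, -1], [0, 5.4, -1.7, 0, 0, 0, -1], [0, 5.2, -2.2, 0, 0, 0, -1], [0, 5.0, -2.6, 0, 0, 0, -1]],
  ],
)

```text
time: 19.23
eef_pos: [0.5629, 0.2127, 0.1255]
ee_rot: [[0.994, -0.001, -0.112], [0.112, -0.002, 0.994], [-0.002, -1.0, -0.001]]
force: [-3.5, -3.8, 6.3]
finger_gap: 0.0178
```

jog_arm(
  targets=[
    [[0, 4.8, -3.0, 0, 0, 0, -1], [0, 4.5, -3.5, 0, 0, 0, -1], [0, 4.2, -3.8, 0, 0, 0, -1], [0, 3.8, -4.2, 0, 0, 0, -1], [0, 3.5, -4.5, 0, 0, 0, -1], [0, 3.0, -4.8, 0, 0, 0, -1]],
  ],
)

```text
time: 19.73
eef_pos: [0.5656, 0.1896, 0.1028]
ee_rot: [[0.994, -0.001, -0.112], [0.112, -0.0, 0.994], [-0.001, -1.0, 0.0]]
force: [-6.5, -2.4, 10.5]
finger_gap: 0.0183
```

jog_arm(
  targets=[
    [[0, 2.6, -5.0, 0, 0, 0, -1], [0, 2.2, -5.2, 0, 0, 0, -1], [0, 1.7, -5.4, 0, 0, 0, -1], [0, 1.2, -5.5, 0, 0, 0, -1], [0, 0.7, -5.6, 0, 0, 0, -1], [0, 0.2, -5.7, 0, 0, 0, -1]],
  ],
)

```text
time: 20.23
eef_pos: [0.569, 0.1593, 0.0941]
ee_rot: [[0.994, -0.001, -0.112], [0.112, 0.004, 0.994], [-0.001, -1.0, 0.004]]
force: [-4.8, 4.7, 7.7]
finger_gap: 0.0177
```

jog_arm(
  targets=[
    [[0, -0.2, -5.7, 0, 0, 0, -1], [0, -0.7, -5.6, 0, 0, 0, -1], [0, -1.2, -5.5, 0, 0, 0, -1], [0, -1.7, -5.4, 0, 0, 0, -1], [0, -2.2, -5.2, 0, 0, 0, -1], [0, -2.6, -5.0, 0, 0, 0, -1]],
  ],
)

```text
time: 20.73
eef_pos: [0.5725, 0.1278, 0.1013]
ee_rot: [[0.994, -0.001, -0.112], [0.112, 0.005, 0.994], [-0.001, -1.0, 0.005]]
force: [-1.7, 6.3, 0.5]
finger_gap: 0.0183
```

jog_arm(
  targets=[
    [[0, -3.0, -4.8, 0, 0, 0, -1], [0, -3.5, -4.5, 0, 0, 0, -1], [0, -3.8, -4.2, 0, 0, 0, -1], [0, -4.2, -3.8, 0, 0, 0, -1], [0, -4.5, -3.5, 0, 0, 0, -1], [0, -4.8, -3.0, 0, 0, 0, -1]],
  ],
)

```text
time: 21.23
eef_pos: [0.5754, 0.1023, 0.125]
ee_rot: [[0.994, -0.002, -0.112], [0.112, 0.001, 0.994], [-0.001, -1.0, 0.001]]
force: [-0.6, 3.8, -5.3]
finger_gap: 0.0181
```

jog_arm(
  targets=[
    [[0, -5.0, -2.6, 0, 0, 0, -1], [0, -5.2, -2.2, 0, 0, 0, -1], [0, -5.4, -1.7, 0, 0, 0, -1], [0, -5.5, -1.2, 0, 0, 0, -1], [0, -5.6, -0.7, 0, 0, 0, -1], [0, -5.7, -0.2, 0, 0, 0, -1]],
  ],
)

```text
time: 21.73
eef_pos: [0.5765, 0.0927, 0.1587]
ee_rot: [[0.994, -0.001, -0.112], [0.112, -0.001, 0.994], [-0.001, -1.0, -0.001]]
force: [-1.7, 0.7, -7.8]
finger_gap: 0.0182
```

jog_arm(
  targets=[
    [[0, -5.7, 0.2, 0, 0, 0, -1], [0, -5.6, 0.7, 0, 0, 0, -1], [0, -5.5, 1.2, 0, 0, 0, -1], [0, -5.4, 1.7, 0, 0, 0, -1], [0, -5.2, 2.2, 0, 0, 0, -1], [0, -5.0, 2.6, 0, 0, 0, -1]],
  ],
)

```text
time: 22.23
eef_pos: [0.5756, 0.1012, 0.1914]
ee_rot: [[0.994, -0.001, -0.112], [0.112, -0.002, 0.994], [-0.001, -1.0, -0.002]]
force: [-3.6, -3.5, -4.0]
finger_gap: 0.018
```

jog_arm(
  targets=[
    [[0, -4.8, 3.0, 0, 0, 0, -1], [0, -4.5, 3.5, 0, 0, 0, -1], [0, -4.2, 3.8, 0, 0, 0, -1], [0, -3.8, 4.2, 0, 0, 0, -1], [0, -3.5, 4.5, 0, 0, 0, -1], [0, -3.0, 4.8, 0, 0, 0, -1]],
  ],
)

```text
time: 22.73
eef_pos: [0.5729, 0.1252, 0.2157]
ee_rot: [[0.994, -0.001, -0.112], [0.112, -0.002, 0.994], [-0.001, -1.0, -0.002]]
force: [-3.8, -2.9, -3.2]
finger_gap: 0.018
```

jog_arm(
  targets=[
    [[0, -2.6, 5.0, 0, 0, 0, -1], [0, -2.2, 5.2, 0, 0, 0, -1], [0, -1.7, 5.4, 0, 0, 0, -1], [0, -1.2, 5.5, 0, 0, 0, -1], [0, -0.7, 5.6, 0, 0, 0, -1], [0, -0.2, 5.7, 0, 0, 0, -1]],
  ],
)

```text
time: 23.23
eef_pos: [0.5692, 0.1577, 0.2243]
ee_rot: [[0.994, -0.001, -0.112], [0.112, -0.001, 0.994], [-0.001, -1.0, -0.001]]
force: [-4.8, -5.1, -3.2]
finger_gap: 0.018
```

jog_arm(
  targets=[
    [[0, 0.2, 5.7, 0, 0, 0, -1], [0, 0.7, 5.6, 0, 0, 0, -1], [0, 1.2, 5.5, 0, 0, 0, -1], [0, 1.7, 5.4, 0, 0, 0, -1], [0, 2.2, 5.2, 0, 0, 0, -1], [0, 2.6, 5.0, 0, 0, 0, -1]],
  ],
)

```text
time: 23.73
eef_pos: [0.5655, 0.1898, 0.2155]
ee_rot: [[0.994, -0.001, -0.112], [0.112, -0.002, 0.994], [-0.001, -1.0, -0.001]]
force: [-5.0, -3.4, -2.0]
finger_gap: 0.0182
```

```bash
cat >> fit.py <<'E'
P2=np.array([[.5627,.2142,.1898],[.5618,.2219,.1573],[.5629,.2127,.1255],[.5656,.1896,.1028],[.569,.1593,.0941],[.5725,.1278,.1013],[.5754,.1023,.125],[.5765,.0927,.1587],[.5756,.1012,.1914],[.5729,.1252,.2157],[.5692,.1577,.2243],[.5655,.1898,.2155]])
F2=np.array([[1.7,2.5,2.8],[-.6,-.2,2.3],[-3.5,-3.8,6.3],[-6.5,-2.4,10.5],[-4.8,4.7,7.7],[-1.7,6.3,.5],[-.6,3.8,-5.3],[-1.7,.7,-7.8],[-3.6,-3.5,-4],[-3.8,-2.9,-3.2],[-4.8,-5.1,-3.2],[-5,-3.4,-2]])
print("--- ccw / both")
for nm,PP,FF,sg in(("ccw",P2,F2,-np.ones(12)),("both",np.vstack([P,P2]),np.vstack([F,F2]),np.r_[np.ones(12),-np.ones(12)])):
  l=PP[:,:2]@L;th=np.arctan2(-(l-c[0]),PP[:,2]-c[1]);fl=FF[:,:2]@L
  for bz in(0,.5,1):
    T=.065*(fl*np.cos(th)+(FF[:,2]-bz)*np.sin(th))
    A=np.c_[sg,-np.sin(th),-np.cos(th)];x,*_=np.linalg.lstsq(A,T,rcond=None);psi=np.arctan2(x[2],x[1])
    print(nm,bz,"drag",x[0].round(3),"U",np.hypot(x[1],x[2]).round(3),"target",(180-np.degrees(psi)).round(1),"res",(T-A@x).round(3) if bz==.5 else "")
E
python3 fit.py; python3 -c "
from h import *
o=arm.get_obs();print(o['eef_pos'],o['force'])"
```

```text
centre [0.09264464 0.15914612] res mm 0.07636019093933133
bz 0 drag 0.267 U 0.167 psi -19.9 theta target 199.9 res [-0.018  0.055 -0.025 -0.053 -0.036  0.08   0.012  0.015 -0.031 -0.048
  0.002  0.046]
bz 0.5 drag 0.267 U 0.198 psi -16.7 theta target 196.7 res [-0.018  0.055 -0.025 -0.053 -0.036  0.08   0.012  0.015 -0.031 -0.048
  0.002  0.046]
bz 1 drag 0.267 U 0.229 psi -14.4 theta target 194.4 res [-0.018  0.055 -0.025 -0.053 -0.036  0.08   0.012  0.015 -0.031 -0.048
  0.002  0.046]
[  -2.1   29.2   60.7   91.3  121.4  151.3 -179.5 -150.8 -121.7  -92.2
  -62.7  -33.2]
--- ccw / both
ccw 0 drag 0.277 U 0.16 target 206.1 res 
ccw 0.5 drag 0.277 U 0.19 target 201.8 res [ 0.027 -0.014 -0.046  0.019 -0.01   0.047  0.012 -0.086  0.042  0.045
 -0.088  0.051]
ccw 1 drag 0.277 U 0.22 target 198.7 res 
both 0 drag 0.272 U 0.163 target 203.1 res 
both 0.5 drag 0.272 U 0.194 target 199.3 res [-0.03   0.041 -0.039 -0.065 -0.043  0.078  0.014  0.019 -0.026 -0.046
 -0.     0.039  0.02  -0.025 -0.06   0.005 -0.022  0.04   0.01  -0.084
  0.046  0.05  -0.086  0.048]
both 1 drag 0.272 U 0.225 target 196.5 res 
[0.56553726 0.18980773 0.21549431] [-5.02182794 -3.37319582 -2.04667551]
```

jog_arm(
  targets=[
    [[-0.8, 3.0, 4.8, 0, 0, 0, -1], [0, 3.5, 4.5, 0, 0, 0, -1], [0, 3.8, 4.2, 0, 0, 0, -1], [0, 4.2, 3.8, 0, 0, 0, -1], [0, 4.5, 3.5, 0, 0, 0, -1], [0, 4.8, 3.0, 0, 0, 0, -1], [0, 5.0, 2.6, 0, 0, 0, -1], [0, 5.2, 2.2, 0, 0, 0, -1], [0, 5.4, 1.7, 0, 0, 0, -1], [0, 5.5, 1.2, 0, 0, 0, -1], [0, 5.6, 0.7, 0, 0, 0, -1], [0, 5.7, 0.2, 0, 0, 0, -1], [0, 5.7, -0.2, 0, 0, 0, -1], [0, 5.6, -0.7, 0, 0, 0, -1], [0, 5.5, -1.2, 0, 0, 0, -1], [0, 5.4, -1.7, 0, 0, 0, -1], [0, 5.2, -2.2, 0, 0, 0, -1], [0, 5.0, -2.6, 0, 0, 0, -1]],
  ],
)

```text
time: 25.23
eef_pos: [0.5628, 0.2141, 0.1281]
ee_rot: [[0.994, 0.0, -0.112], [0.112, 0.0, 0.994], [0.0, -1.0, 0.0]]
force: [-7.0, -2.1, 3.3]
finger_gap: 0.0181
```

jog_arm(
  targets=[
    [[0, 4.8, -3.0, 0, 0, 0, -1], [0, 4.5, -3.5, 0, 0, 0, -1], [0, 4.2, -3.8, 0, 0, 0, -1], [0, 3.8, -4.2, 0, 0, 0, -1], [0, 3.5, -4.5, 0, 0, 0, -1], [0, 3.0, -4.8, 0, 0, 0, -1], [0, 2.6, -5.0, 0, 0, 0, -1], [0, 2.2, -5.2, 0, 0, 0, -1], [0, 0, 0, 0, 0, 0, -1], [0, 0, 0, 0, 0, 0, -1], [0, 0, 0, 0, 0, 0, -1]],
  ],
)

```text
time: 26.15
eef_pos: [0.5665, 0.1809, 0.0987]
ee_rot: [[0.994, 0.0, -0.112], [0.112, 0.001, 0.994], [0.0, -1.0, 0.001]]
force: [-4.9, 0.4, 0.6]
finger_gap: 0.0179
```

```bash
cat > ang.py <<'E'
from h import *
o=arm.get_obs();p=o["eef_pos"];l=p[:2]@np.array([-.112,.994])
print("theta",np.degrees(np.arctan2(-(l-.09264),p[2]-.15915))%360,np.round(o["force"],1),o["finger_gap"],o["time"],np.abs(o["joint_velocities"]).max())
E
python3 ang.py
```

```text
theta 201.40720107147277 [-4.9  0.4  0.6] 0.01788772699143622 26.15 0.126008682253045
```

```bash
python3 - <<'E'
from h import *
im=cams.get_image("scene");cv2.imwrite("pics/end.png",cv2.resize(im[120:390,110:480,::-1],None,fx=2,fy=2))
E
python3 ang.py
```

```text
theta 201.39559032236602 [-5.6  0.6  0.8] 0.018116875711144755 26.2 0.12380430432924283
```

View pics/end.png

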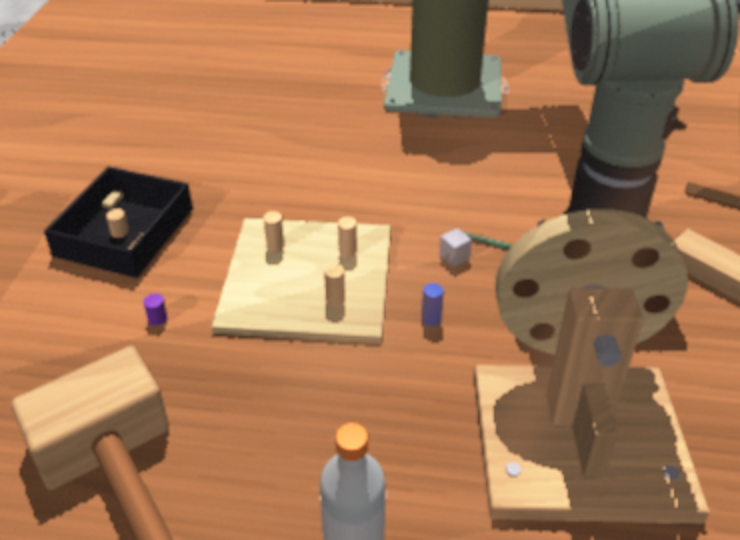

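The short plug is in the tray at (117,222), the three good plugs are standing, and the wheel is held still. I'm handing in the job.

```bash
python3 -c "
from bench import arm
print(arm.job_done())"
```

```text
the job is handed in; nothing more can be done
None
```

The short plug is in the offcuts tray, and I ended gripping the handle with the wheel at rest and its heavy side, as best I could feel it, straight down. I handed the job in at about 26 s of the 72 s allowed.

- **Plug:** I put the 32 mm plug upright in the black tray. The last picture shows it there, with the three good plugs still standing and the blue and purple look-alikes not moved. I gripped it off-centre and about 10 mm higher than planned because the approach stopped short, but it held.
- **Feeling the wheel:** I turned it a full turn clockwise, then a full turn back, reading the handle force every 30°. The fitted drag was 0.27 N m and the unbalance about 0.16–0.19 N m, both in line with the figures given.
- **Heavy side:** It comes straight down with the handle at about 200°. The wheel is held at 201.4°.
- **Disagreements:** The clockwise readings gave about 197° and the counter-clockwise ones about 202°. An unknown offset of up to 1 N in the vertical force moves the answer by a further 3–4°, so I trust it to roughly ±6°. At the end a steady force of about 5 N along the axle remained, which I left.

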